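Seat a keyed pulley on a gearmotor shaft

TASK

Put the keyed aluminium pulley over the gearmotor's upright shaft, tab upwards as it stands now, and turn it until its tab finds the keyway in the shaft's end; then ease it down fully home on the boss and let go. Press only gently, never force the tab against the shaft, do not let the pulley drop down the shaft, and leave the other things on the bench where they are.

Things in the scene. Friction and masses are not known exactly. Their poses are not given: they have to be found in the camera images.
- pulley_centre (a point): Keyed aluminium belt pulley, 0.25-0.4 kg, 50 mm tall, standing upright; the point is on its axis, half-way up (25 mm above its foot), z up. Bottom: grooved rim, 66 mm across, 14 mm tall. Above it a regular octagonal hub, 42 mm across flats; two flats face its +y and -y, two +x and -x. Grip the hub by opposite flats, above the rim.
- pulley_foot (a point): Centre of the pulley's underside, same axes as pulley_centre; fully home it coincides with seat. A bore 32 mm in diameter runs right through, flared to 40 mm over the lowest 4 mm.
- tab (a point): Tip of the pulley's brass tab, 10 mm from the axis towards its +x, 47 mm above the foot (axes as pulley_centre). The tab points inwards from the +x side of the bore at its very top: 8 mm wide, from 44 to 50 mm above the foot. Red paint marks on the hub's top and on the rim show this side.
- seat (a point): Centre of the top of the round steel boss (52 mm across) of the green gearmotor, which is fixed to the bench; 64 mm above the bench. z up; x points over the grey motor, which lies 58 to 143 mm out that way and reaches 12 mm above the seat. The green housing, 120 mm square, ends 13 mm below the seat.
- shaft_end (a point): Centre of the flat top end of the upright steel shaft, 30 mm in diameter, 54 mm above the seat on the same axis. Its axes are those of seat (the housing), not of the keyway. Gearing holds the shaft still unless it is twisted with over about 0.5 N m. With the tab resting on this end the pulley's foot is 10 mm above the seat.
- key_index (a point): Reference point only: on the rim of the shaft's end, 15 mm from the axis towards seat's x. The keyway is an open slot down one side of the shaft's end, 9.6 mm wide, 12 mm deep, cut in to 8 mm from the axis, black inside. Its direction is not measured: it lies 0.2 to 1.8 rad anticlockwise (seen from above) of this point. The tab enters when within about 0.07 rad of it.
- screwdriver_mid (a point): Bystander, leave alone: a screwdriver with orange handle, 190 mm, lying along x between the work areas, 12 mm above the surface.
- spacer_mid (a point): Bystander, leave alone: a plain steel spacer ring without any tab, 42 mm across, 16 mm tall.
- bush_mid (a point): Bystander, leave alone: a plain brass bush, 36 mm across, 30 mm tall.
- wrench_mid (a point): Bystander, leave alone: a flat steel wrench, 200 mm long.
- bowl_mid (a point): Bystander, leave alone: a shallow brass bowl, 150 mm across.
- jar_mid (a point): Bystander, leave alone: an amber glass jar, 64 mm across, 75 mm tall.
- can_mid (a point): Bystander, leave alone: a grey can, 66 mm across, 110 mm tall.
Things that resemble listed ones, but are neither listed nor needed, are in the scene too. What is meant by the part that bears pulley_centre is not green, and is the smaller of those in its own colour.

How it is judged:
By the outcome, as a careful person would: the job done as asked, in the order asked, and still so for the second after the job is handed in, with the robot touching nothing.
It also fails if it takes over 67 s, if anything falls off the work surface, if the arm or the gripper's body presses on something with over 40 N, if the wrist force passes 120 N, or if a joint passes its speed limit or range.

ROBOT

A 6-joint arm with a two-finger parallel gripper is mounted at the origin on the work surface. World frame = base frame: x ahead of the robot, y to its left, z up, the work surface at z = 0. Lengths are in m, angles in degrees, forces in N, time in s.
With the tool pointing down it reaches from about 0.275 to 0.975 m from the base axis. Payload 8.4 kg.
Tool frame: the origin (TCP) lies midway between the tips of the shut fingers; the grasp point (between the pads) lies 19 mm behind it (manip.pinch_z is the distance from the TCP to the grasp point, in m); x points along the fingers, y is the direction in which the jaws open and shut, and the axes are right-handed (so a half turn about x gives the same grasp; the last joint's range is limited). The gripper opens to 92 mm and grips with 3 to 60 N. Pads are 20 mm wide; open, the fingers measure 128 mm over their backs; the gripper's body (75 mm by 189 mm) begins 69 mm behind the grasp point.
Start: joints at [75.206, 20.225, 93.587, -0, 66.188, -0.138], TCP at [0.158, 0.605, 0.215] pointing down, gripper open.
Joint ranges: [-150.9, 150.9], [-52.94, 120.26], [3.33, 152.33], [-74.26, 254.26], [0, 154.13], [-172.89, 172.89]. Speed limits (degrees/s): [127.2, 127.2, 159.86, 180, 180, 180].

INTERFACE

Orientations are given as [roll, pitch, yaw] about the fixed x, y, z axes, in that order (R = Rz(yaw) Ry(pitch) Rx(roll)).
In Python, from rig import manip gives the robot as it stands.
- The arm moves only by the tool play_rows, never from a script. Its argument "steps" is a list that holds one entry, the list of rows, each a list of 5 numbers: the opening, from -1 (shut) to 1 (fully open), so that 0 is half open, then the shift along the tool's x, y, z in mm, then the turn about the tool's x in degrees. A call has 1 to 5 rows; each row shifts and turns the commanded pose from where the row before left it, along the tool's axes as they then stand; what a row does not reach is not made up. A row lasts 1/10 s, in which the tool goes at most 50 mm and 8.59 degrees, less where a joint would pass 70% of its speed; a pose out of reach is approached as far as the arm can. A call is refused whole if a number of a shift passes 50 or a number of a turn 8.59, either way. A call with a gripper value outside its range is refused whole. The fingers move at their own pace and stop on an object; the grip force is fixed at half the most. Time passes only in rows, so rows that do not move let the fingers close. It gives the time, the measured TCP pose, the force and the opening at its end, in the units of the state.
- manip.read_state(): the state, without advancing time (a new reading comes with each control period).
- manip.grab_frame(name): name is "scene" or "top" or "wrist"; returns a dict with "color" (420x560x3 uint8, red, green, blue), "mtx" (3x3 intrinsics, pixels), "xyz" and "rotation" of the camera in the world. Camera axes: x right, y down, z forward; pixel columns grow to the right and rows downward; lengths in m; the calibration is good to about 2 mm. A picture is of the moment at which its call begins. There is no depth.
- manip.job_done(): hands the job in, once; it reports no verdict.
The state is a dict: "clock": time; "joints": joint angles; "joint_velocities": joint speeds; "joint_torque": joint torques, N m; "ee_pos": TCP position; "orientation": TCP orientation; "contact_force": force on the tool from outside, world axes, zero at the start; "moment": the same for the moment, N m; "finger_gap": finger opening in m.
Only numpy, scipy, OpenCV 4.12 (cv2) and the standard library are available. Lean on these libraries where they do the work, as an engineer would, in place of code of your own. Each camera call takes 0.05 s, during which the arm holds its last target.

## Working session

There is one attempt and no reset: what is moved stays moved. The work goes in short steps, Python scripts to look and compute and a tool call to move; the robot and the scene stay as the last step left them, time stands still between calls to the robot, and variables do not carry over. Pictures are saved under pics/ and viewed, and the job is handed in when it is done.

Besides the shell and the picture viewer there is one more tool, called after ">>>" as a command line: name --argument value ..., lists and objects as JSON in quotes. play_rows: Moves the arm, as the interface text tells. Its arguments: {"type":"object","properties":{"steps":{"type":"array","items":{"type":"array","items":{"type":"array","items":{"type":"number"}}}}},"required":["steps"]}

```bash
ls; mkdir -p pics
python3 - <<'E'
from rig import manip
import cv2
print(manip.read_state(), manip.pinch_z)
for n in ["scene","top","wrist"]:
    f=manip.grab_frame(n); cv2.imwrite(f"pics/{n}0.png",f["color"][:,:,::-1]); print(n,f["mtx"],f["xyz"],f["rotation"])
E
```

```text
pics
{'clock': 0.0, 'joints': array([ 7.52056904e+01,  2.02619232e+01,  9.36298582e+01,  1.11833448e-04,
        6.61881573e+01, -1.37223685e-01]), 'joint_velocities': array([-0.00460769, -0.05964766,  0.01288504,  0.05399151, -0.04591365,
        0.00447245]), 'joint_torque': array([ 6.74565581e-04, -5.93856061e+01, -3.34211290e+01,  6.96998625e-02,
        2.35973467e-02, -8.68580923e-05]), 'ee_pos': array([0.15801244, 0.60417049, 0.213864  ]), 'orientation': array([ -90.21051155,   89.92006132, -104.86764265]), 'contact_force': array([-0.17090365,  0.42232408, -0.5161471 ]), 'moment': array([-0.03424745, -0.00784188, -0.05820701]), 'finger_gap': 0.09166915360386164} 0.0187
scene [[430.03464986   0.         283.21891462]
 [  0.         430.03464986 211.7160035 ]
 [  0.           0.           1.        ]] [0.9459153  0.64450831 0.91123999] [-136.57291485   -1.08239921  150.1042952 ]
top [[393.16029659   0.         280.87529051]
 [  0.         393.16029659 206.9078294 ]
 [  0.           0.           1.        ]] [0.31165359 0.00335256 1.27860241] [-168.70454155    1.35243477  -91.33857267]
wrist [[318.45339559   0.         281.88248575]
 [  0.         318.45339559 210.78530871]
 [  0.           0.           1.        ]] [0.09295894 0.62161965 0.38355148] [1.66035882e+02 4.77930003e-02 7.52287009e+01]
```

View pics/scene0.png

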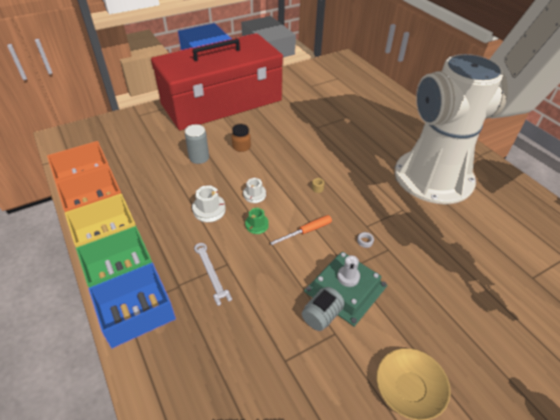

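View pics/top0.png

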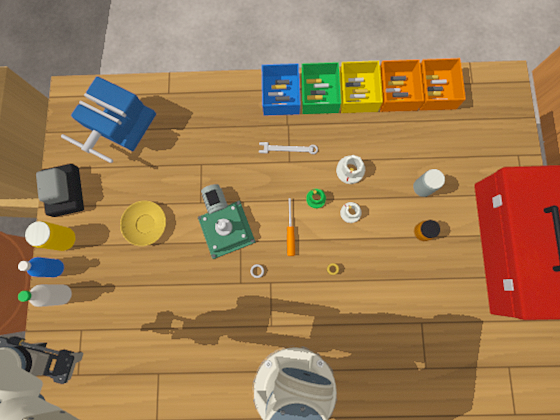

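View pics/wrist0.png

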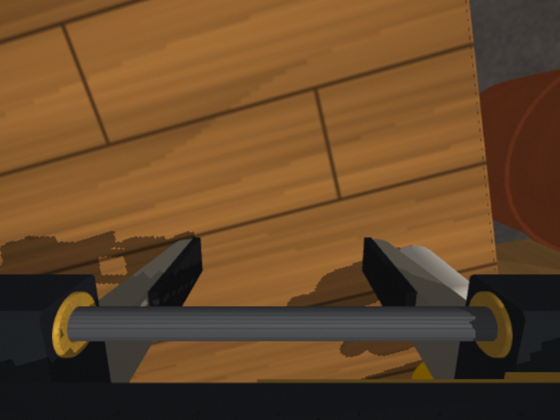

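Top view: two light pulley-like parts, the larger at (351,168) and the smaller at (351,212), plus a green one at (316,198). The gearmotor is at (226,228) and the arm base at (295,390). Next I'll measure the smaller light part and the shaft.

```bash
cat > h.py <<'E'
import numpy as np, cv2
from scipy.spatial.transform import Rotation as R
from rig import manip
def grab(n,fn=None):
    f=manip.grab_frame(n)
    if fn: cv2.imwrite("pics/"+fn,f["color"][:,:,::-1])
    return f
def Rc(f): return R.from_euler("xyz",f["rotation"],degrees=True).as_matrix()
def onplane(f,uv,z):
    d=Rc(f)@np.linalg.inv(f["mtx"])@np.array([uv[0],uv[1],1.]); p=np.array(f["xyz"])
    return p+d*(z-p[2])/d[2]
def ray(f,uv):
    d=Rc(f)@np.linalg.inv(f["mtx"])@np.array([uv[0],uv[1],1.]); return np.array(f["xyz"]),d/np.linalg.norm(d)
def proj(f,P):
    c=Rc(f).T@(np.array(P)-f["xyz"]); u=f["mtx"]@c; return u[:2]/u[2]
def crop(f,x0,y0,w,h,s,fn): cv2.imwrite("pics/"+fn,cv2.resize(f["color"][y0:y0+h,x0:x0+w,::-1],None,fx=s,fy=s,interpolation=cv2.INTER_CUBIC))
E
python3 - <<'E'
from h import *
f=grab("top"); crop(f,320,150,60,80,7,"c1.png"); crop(f,190,170,80,90,6,"c2.png")
g=grab("scene"); crop(g,190,170,90,70,8,"c3.png"); crop(g,290,240,110,90,7,"c4.png")
print(onplane(f,(351,212),.025),onplane(f,(226,228),.064),onplane(g,(254,188),.025),onplane(g,(350,272),.09))
print(proj(f,(0,0,0)))
E
```

```text
[ 0.53960772 -0.19901075  0.025     ] [0.49248078 0.19956719 0.064     ] [ 0.54106844 -0.20131937  0.025     ] [0.50503732 0.2210666  0.09      ]
[294.33214554 390.18536358]
```

```bash
cd pics; python3 -c "
import cv2,numpy as np
a=[cv2.imread(f'c{i}.png') for i in (1,2,3,4)]
a=[cv2.resize(x,(400,300*1)) if 0 else cv2.resize(x,None,fx=min(395/x.shape[1],295/x.shape[0]),fy=min(395/x.shape[1],295/x.shape[0])) for x in a]
o=np.zeros((600,800,3),np.uint8)
for i,x in enumerate(a): o[(i//2)*300:(i//2)*300+x.shape[0],(i%2)*400:(i%2)*400+x.shape[1]]=x
cv2.imwrite('m1.png',o)"
```

```text
(no output)
```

View pics/m1.png

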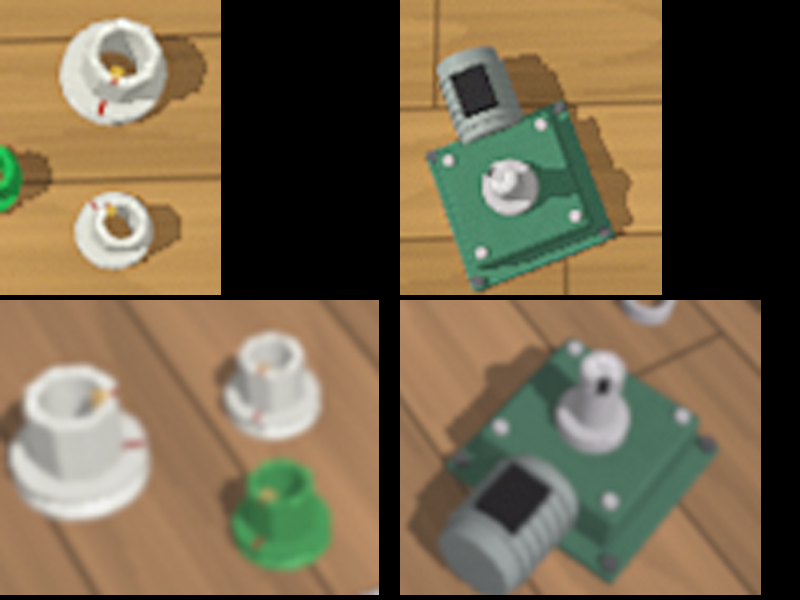

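The smaller light part, panel 1 at (113,230), has the tab and red marks on its upper-left. It is the pulley. The keyway shows as a dark slot on the shaft's +y side. Next I'll move the wrist camera over the gearmotor.

```bash
cat >> h.py <<'E'
def delta(target,yawturn=0):
    s=manip.read_state(); M=R.from_euler("xyz",s["orientation"],degrees=True).as_matrix()
    d=M.T@(np.array(target)-s["ee_pos"])*1000
    print("pos",s["ee_pos"].round(4),"shift tool mm",d.round(1),"toolR",M.round(3).tolist(),"gap",s["finger_gap"],"clk",s["clock"])
    return d
E
python3 - <<'E'
from h import *
f=grab("top");g=grab("scene")
p,d=ray(f,(224.3,224.5));q,e=ray(g,(352.5,259.8))
A=np.c_[d,-e];t=np.linalg.lstsq(A,q-p,rcond=None)[0];print(p+d*t[0],q+e*t[1])
print(onplane(f,(223.5,227),.064))
M=R.from_euler("xyz",manip.read_state()["orientation"],degrees=True).as_matrix()
w=grab("wrist");print("cam off tool",M.T@(w["xyz"]-manip.read_state()["ee_pos"]), M.T@Rc(w))
delta((0.42,0.2,.26))
E
```

```text
[0.49669762 0.19761027 0.10826472] [0.4892764  0.20517384 0.10834677]
[0.49585076 0.20743125 0.064     ]
cam off tool [-1.69551442e-01  1.05413070e-04 -6.73527296e-02] [[-3.87031668e-04 -2.41322894e-01  9.70444801e-01]
 [ 9.99997890e-01 -2.05122757e-03 -1.11265803e-04]
 [ 2.01745411e-03  9.70442710e-01  2.41323178e-01]]
pos [0.1581 0.6046 0.2145] shift tool mm [ -45.5 -325.2  355.7] toolR [[-0.0, 0.253, 0.967], [-0.0, 0.967, -0.253], [-1.0, -0.0, 0.0]] gap 0.09232894290271713 clk 0.4
```

>>> play_rows --steps '[[[1, -5, -28, 36, 0], [1, -5, -28, 36, 0], [1, -5, -28, 36, 0], [1, -5, -28, 36, 0], [1, -5, -28, 36, 0]]]'

```text
clock: 0.9
ee_pos: [0.2976, 0.4222, 0.2399]
orientation: [56.9, 90.0, 42.2]
contact_force: [0.0, 0.0, -0.1]
finger_gap: 0.0916
```

>>> play_rows --steps '[[[1, -5, -31, 38, 0], [1, -5, -31, 38, 0], [1, -5, -31, 38, 0], [1, -5, -31, 38, 0], [1, 0, -12, 12, 0]]]'

```text
clock: 1.4
ee_pos: [0.4234, 0.2477, 0.2605]
orientation: [14.4, 89.9, -0.4]
contact_force: [-0.0, -0.8, -0.3]
finger_gap: 0.0921
```

>>> play_rows --steps '[[[1, 0, 0, 0, 0], [1, 0, 0, 0, 0]]]'

```text
clock: 1.6
ee_pos: [0.421, 0.2506, 0.2596]
orientation: [142.1, 90.0, 127.4]
contact_force: [-0.7, 0.1, 0.3]
finger_gap: 0.0918
```

Run:
```python
from h import *
w=grab("wrist","w1.png"); delta((.45,.21,.26)); print(proj(w,(.4955,.203,.118)),manip.read_state()["joints"].round(1))
```

```text
pos [0.4207 0.2511 0.2595] shift tool mm [ -0.5 -32.4  38.7] toolR [[-0.0, 0.253, 0.967], [0.0, 0.967, -0.253], [-1.0, 0.0, -0.0]] gap 0.09202775165315116 clk 1.65
[256.35099795 278.54046596] [ 30.6   5.5 106.7   0.   67.9 -44.7]
```

View pics/w1.png

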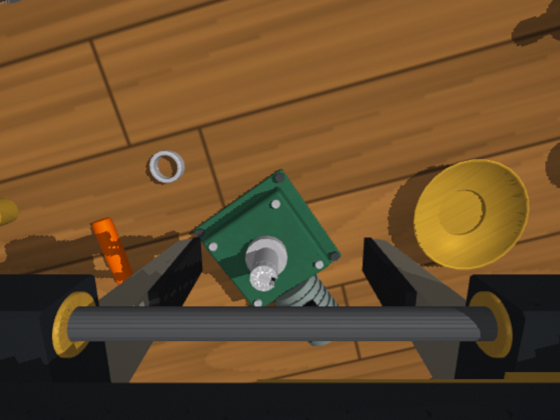

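Wrist view: the shaft end is at (263,278) with its keyway pointing right and slightly down. I'll move closer so it sits clear above the fingers.

>>> play_rows --steps '[[[1, 12, -5, 30, 0], [1, 12, -5, 30, 0], [1, 15, -5, 25, 0], [1, 20, 0, 20, 0], [1, 20, 0, 10, 0]]]'

```text
clock: 2.15
ee_pos: [0.5296, 0.2081, 0.1798]
orientation: [42.4, 90.0, 27.8]
contact_force: [-1.0, -0.7, -0.7]
finger_gap: 0.0918
```

>>> play_rows --steps '[[[1, 0, 0, 0, 0], [1, 0, 0, 0, 0]]]'

```text
clock: 2.35
ee_pos: [0.5277, 0.208, 0.1805]
orientation: [-153.9, 89.9, -168.5]
contact_force: [-0.4, 0.4, 0.1]
finger_gap: 0.0921
```

Run:
```python
from h import *
w=grab("wrist","w2.png"); delta((.45,.21,.26)); print(proj(w,(.4955,.203,.118)),manip.read_state()["joints"].round(1))
crop(w,200,60,160,120,5,"w2c.png")
```

```text
pos [0.528  0.2081 0.1812] shift tool mm [-78.8 -17.7 -76. ] toolR [[-0.0, 0.252, 0.968], [0.0, 0.968, -0.252], [-1.0, 0.0, -0.0]] gap 0.09180876606888043 clk 2.4
[264.16647628 184.25149278] [ 21.3  17.2 102.6   0.   60.2 -54.1]
```

View pics/w2.png

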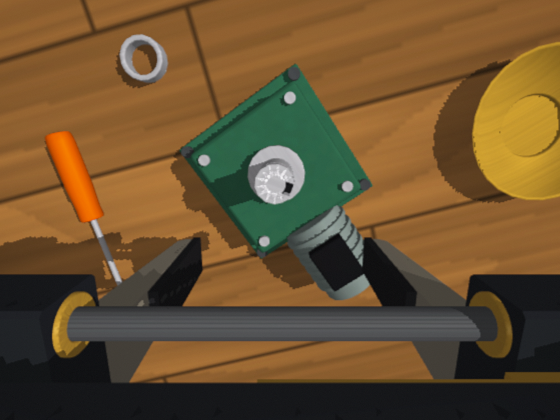

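View pics/w2c.png

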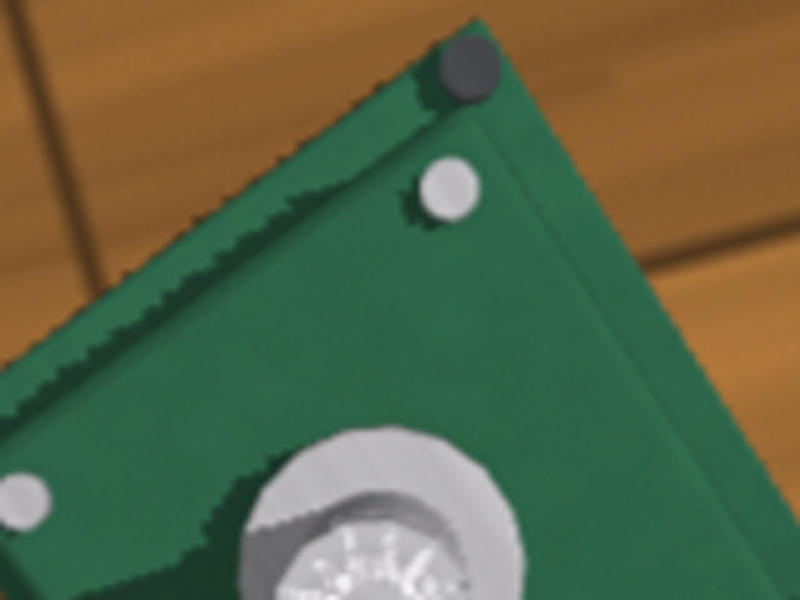

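```bash
cat >> h.py <<'E'
def rect(f,c,z,half,px,fn):
    # rectify plane z about c: image right = world +x, up = world +y
    s=2*half/px
    src=np.float32([proj(f,(c[0]+sx*half,c[1]+sy*half,z)) for sx,sy in((-1,1),(1,1),(1,-1),(-1,-1))])
    H=cv2.getPerspectiveTransform(src,np.float32([(0,0),(px,0),(px,px),(0,px)]))
    o=cv2.warpPerspective(f["color"],H,(px,px),flags=cv2.INTER_CUBIC)[:,:,::-1].copy(); cv2.imwrite("pics/"+fn,o); return o
E
python3 - <<'E'
from h import *
f=grab("wrist")
c=onplane(f,(274.5,184),.118);print(c)
rect(f,c,.118,.03,600,"w2r.png")
print("boss",onplane(f,(276.5,171.5),.064))
for uv in((289.7,97.6),(204,160),(264,241.5),(347.5,186.5)): print(onplane(f,uv,.054))
E
```

```text
[0.49776729 0.21047421 0.118     ]
boss [0.49535027 0.21176077 0.064     ]
[0.43644489 0.23936274 0.054     ]
[0.4692256 0.1492621 0.054    ]
[0.55989375 0.18165366 0.054     ]
[0.52712915 0.27238452 0.054     ]
```

View pics/w2r.png

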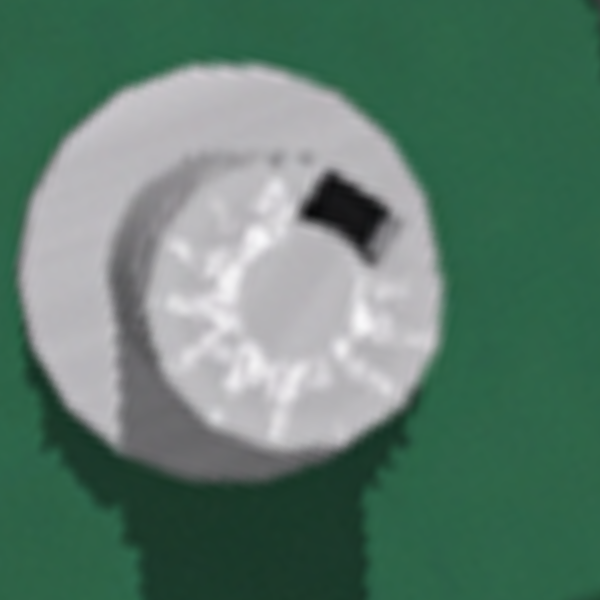

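The shaft end is at about (0.4972,0.2103) and the keyway at about 55° world. Seat x is at 20° from the housing screws, so the keyway is 0.62 rad anticlockwise of it, inside the stated range. Now I'll view the pulley from the same relative pose.

>>> play_rows --steps '[[[1, 0, -43, 16, 0], [1, 0, -43, 16, 0], [1, 0, -43, 16, 0], [1, 0, -43, 16, 0], [1, 0, -43, 16, 0]]]'

```text
clock: 2.95
ee_pos: [0.5518, -0.0222, 0.1822]
orientation: [15.5, 89.9, 1.0]
contact_force: [0.2, 0.3, -0.3]
finger_gap: 0.0914
```

>>> play_rows --steps '[[[1, 0, -43, 16, 0], [1, 0, -43, 16, 0], [1, 10, -43, 16, 0], [1, 28, -30, 12, 0], [1, 30, -12, 5, 0]]]'

```text
clock: 3.45
ee_pos: [0.5728, -0.206, 0.1143]
orientation: [-9.7, 89.7, -24.5]
contact_force: [0.3, 0.4, -1.0]
finger_gap: 0.0917
```

>>> play_rows --steps '[[[1, 0, 0, 0, 0], [1, 0, 0, 0, 0], [1, 0, 0, 0, 0]]]'

```text
clock: 3.75
ee_pos: [0.5722, -0.2022, 0.1146]
orientation: [0.2, 89.9, -14.4]
contact_force: [0.8, -0.4, 0.4]
finger_gap: 0.0916
```

Run:
```python
from h import *
w=grab("wrist","w3.png"); delta((.571,-.202,.1125)); print(proj(w,(.54,-.2,.05)),manip.read_state()["joints"].round(1))
```

```text
pos [ 0.5723 -0.2022  0.1146] shift tool mm [ 2.1 -0.1 -1.3] toolR [[0.002, 0.252, 0.968], [-0.001, 0.968, -0.252], [-1.0, -0.0, 0.003]] gap 0.09171916691329574 clk 3.8
[273.61713258 180.97383608] [-19.6  24.8 100.8   0.   54.2 -95. ]
```

View pics/w3.png

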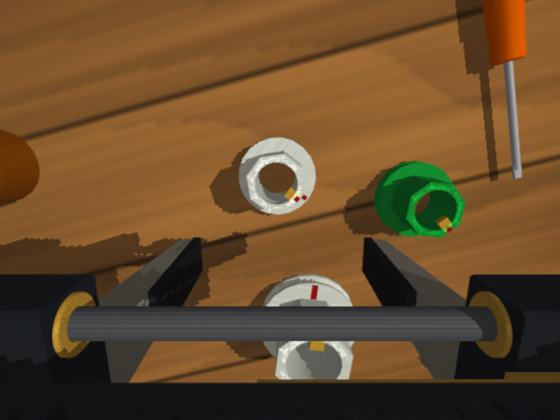

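Run:
```python
from h import *
f=grab("wrist")
c=onplane(f,(276,182),.050);print(c)
rect(f,c,.05,.04,640,"w3r.png")
```

```text
[ 0.54130772 -0.19852411  0.05      ]
```

View pics/w3r.png

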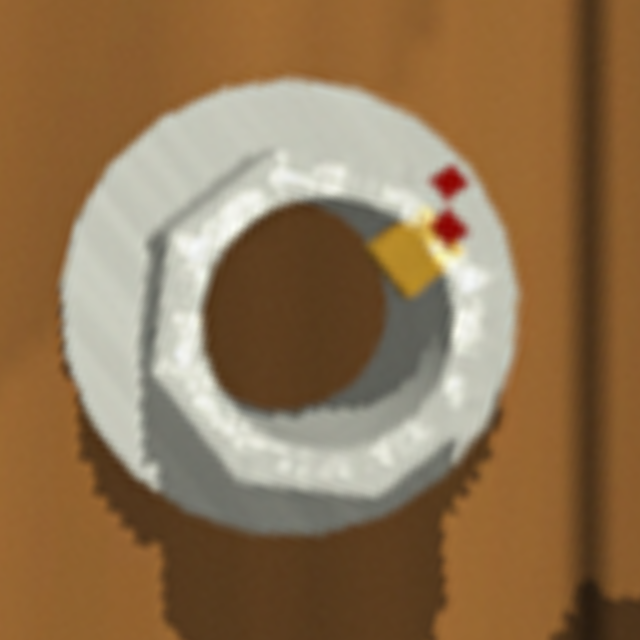

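The rectified view fits: the bore measures 31 mm, and the rim and bore centres agree at (0.5423,-0.1987). The tab is at about 40° and its tip 9.9 mm from the axis. I'll grip the diagonal flats with the jaws at 85°, narrowing the opening to about 60 mm first because of the green neighbour.

>>> play_rows --steps '[[[0.3, 0, 0, 0, -8.5], [0.3, 0, 0, 0, -1.2], [0.3, 0, 0, 0, 0]]]'

```text
clock: 4.15
ee_pos: [0.5716, -0.2027, 0.1134]
orientation: [-13.6, 89.9, -18.6]
contact_force: [-0.3, -0.1, -0.1]
finger_gap: 0.0702
```

Run:
```python
from h import *
delta((.5423,-.1987,.0175))
```

```text
pos [ 0.5716 -0.2027  0.1134] shift tool mm [ 95.9   1.4 -29.6] toolR [[0.001, 0.088, 0.996], [-0.0, 0.996, -0.088], [-1.0, -0.0, 0.001]] gap 0.07017436836867257 clk 4.15
```

>>> play_rows --steps '[[[0.3, 0, 1.4, -29.6, 0], [0.3, 0, 0, 0, 0], [0.3, 20, 0, 0, 0], [0.3, 20, 0, 0, 0], [0.3, 0, 0, 0, 0]]]'

```text
clock: 4.65
ee_pos: [0.5407, -0.1986, 0.0708]
orientation: [164.7, 89.8, 159.7]
contact_force: [-0.3, 0.3, 0.4]
finger_gap: 0.0598
```

Run:
```python
from h import *
delta((.5423,-.1987,.0175))
w=grab("wrist","w4.png")
```

```text
pos [ 0.5407 -0.1986  0.0708] shift tool mm [53.3 -0.   1.7] toolR [[-0.003, 0.088, 0.996], [0.001, 0.996, -0.088], [-1.0, 0.001, -0.003]] gap 0.05975274776086268 clk 4.65
```

View pics/w4.png

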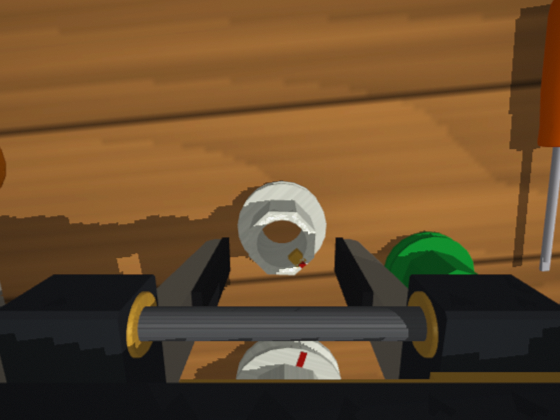

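The pulley sits centred between the fingers (bore at column ~282), and the fingers clear the green part. Descending.

>>> play_rows --steps '[[[0.3, 20, 0, 0.8, 0], [0.3, 18, 0, 0, 0], [0.3, 10, 0, 0, 0], [0.3, 5, 0, 0, 0], [0.3, 0, 0, 0, 0]]]'

```text
clock: 5.2
ee_pos: [0.5428, -0.1993, 0.0197]
orientation: [160.6, 90.0, 155.6]
contact_force: [0.6, 0.5, -0.3]
finger_gap: 0.0596
```

Run:
```python
from h import *
delta((.5423,-.1987,.0175)); print(manip.read_state()["contact_force"])
w=grab("wrist","w5.png")
```

```text
pos [ 0.5428 -0.1993  0.0197] shift tool mm [ 2.2  0.5 -0.6] toolR [[-0.0, 0.087, 0.996], [0.0, 0.996, -0.087], [-1.0, 0.0, -0.0]] gap 0.05964534529002803 clk 5.2
[ 0.64603089  0.52203064 -0.32441202]
```

View pics/w5.png

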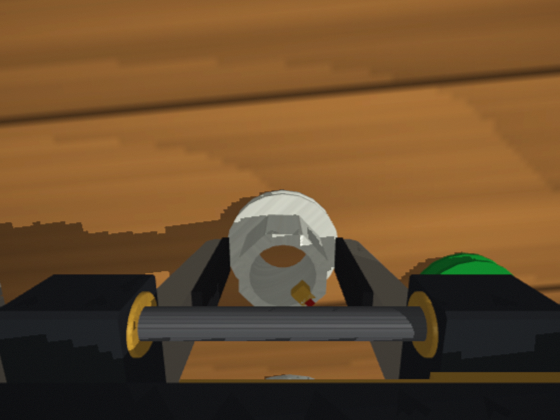

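>>> play_rows --steps '[[[0.1, 1.5, 0.3, 0, 0], [0, 0, 0, 0, 0], [-0.05, 0, 0, 0, 0], [-0.1, 0, 0, 0, 0], [-0.2, 0, 0, 0, 0]]]'

```text
clock: 5.75
ee_pos: [0.5429, -0.199, 0.0184]
orientation: [-11.9, 90.0, -16.9]
contact_force: [-0.9, 0.5, 3.2]
finger_gap: 0.042
```

>>> play_rows --steps '[[[-1, 0, 0, 0, 0], [-1, 0, 0, 0, 0], [-1, 0, 0, 0, 0]]]'

```text
clock: 6.05
ee_pos: [0.5428, -0.199, 0.0184]
orientation: [-11.4, 90.0, -16.4]
contact_force: [-0.4, 0.1, 5.4]
finger_gap: 0.0419
```

Run:
```python
from h import *
delta((.5423,-.1987,.0175)); print(manip.read_state()["contact_force"])
w=grab("wrist","w6.png");g=grab("scene");crop(g,220,160,60,45,10,"s6.png")
```

```text
pos [ 0.5428 -0.199   0.0184] shift tool mm [ 0.9  0.3 -0.6] toolR [[0.0, 0.086, 0.996], [-0.0, 0.996, -0.086], [-1.0, -0.0, 0.0]] gap 0.041854027248862946 clk 6.05
[-0.37514511  0.09823242  5.40117482]
```

View pics/w6.png

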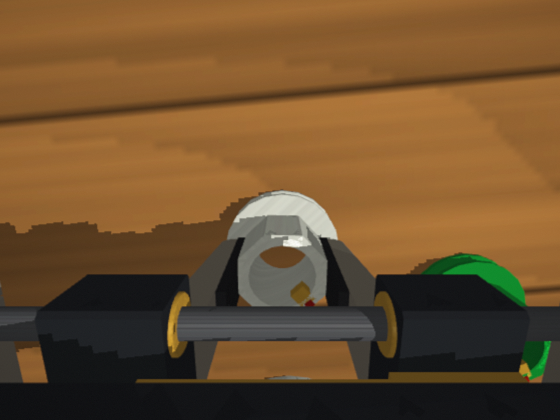

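The grip is good: the gap is 41.9 mm, matching the hub. Lifting.

>>> play_rows --steps '[[[-1, -4, 0, 0, 0], [-1, -10, 0, 0, 0], [-1, -20, 0, 0, 0], [-1, -30, 0, 0, 0], [-1, -30, 0, 0, 0]]]'

```text
clock: 6.65
ee_pos: [0.542, -0.1987, 0.113]
orientation: [165.7, 89.9, 160.7]
contact_force: [0.0, -0.2, -3.2]
finger_gap: 0.0422
```

>>> play_rows --steps '[[[-1, -30, 0, 0, 0], [-1, -30, 0, 0, 0], [-1, -10, 0, 0, 0], [-1, 0, 0, 0, 0], [-1, 0, 0, 0, 0]]]'

```text
clock: 7.15
ee_pos: [0.5419, -0.1987, 0.1809]
orientation: [165.0, 89.9, 160.1]
contact_force: [-0.1, 0.7, -2.6]
finger_gap: 0.0423
```

Run:
```python
from h import *
z=np.array([.984,.179])*.0006
delta((.4973+z[0],.2105+z[1],.185)); print(manip.read_state()["contact_force"],manip.read_state()["moment"])
w=grab("wrist","w7.png")
```

```text
pos [ 0.5419 -0.1987  0.1809] shift tool mm [ -3.8 403.9 -79.2] toolR [[-0.001, 0.086, 0.996], [0.001, 0.996, -0.086], [-1.0, 0.0, -0.001]] gap 0.042346507636127524 clk 7.15
[-0.06883889  0.73283254 -2.63321153] [ 0.01822391  0.02609143 -0.0115173 ]
```

View pics/w7.png

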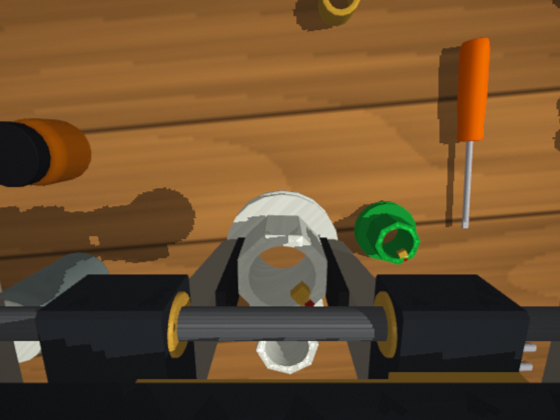

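The pulley is held at about 3 N weight. Carrying it over to the gearmotor.

>>> play_rows --steps '[[[-1, 0, 20, -5, 0], [-1, 0, 40, -8, 0], [-1, 0, 40, -8, 0], [-1, 0, 40, -8, 0], [-1, 0, 40, -8, 0]]]'

```text
clock: 7.7
ee_pos: [0.5199, -0.015, 0.1803]
orientation: [-177.9, 89.8, 177.1]
contact_force: [-0.1, 0.2, -3.5]
finger_gap: 0.042
```

>>> play_rows --steps '[[[-1, 0, 40, -8, 0], [-1, 0, 40, -8, 0], [-1, 0, 40, -8, 0], [-1, 0, 40, -8, 0], [-1, 0, 30, -5, 0]]]'

```text
clock: 8.2
ee_pos: [0.4993, 0.178, 0.1803]
orientation: [-162.3, 89.8, -167.2]
contact_force: [-0.0, 0.3, -3.8]
finger_gap: 0.042
```

>>> play_rows --steps '[[[-1, 0, 20, -5, 0], [-1, 0, 0, 0, -7.7], [-1, 0, 0, 0, -7.6], [-1, 0, 0, 0, 0], [-1, 0, 0, 0, 0]]]'

```text
clock: 8.7
ee_pos: [0.497, 0.1961, 0.1809]
orientation: [-168.4, 89.9, -158.3]
contact_force: [0.2, 0.3, -3.0]
finger_gap: 0.0417
```

```bash
cat >> h.py <<'E'
def st(tx=.4979,ty=.2106):
    s=manip.read_state(); M=R.from_euler("xyz",s["orientation"],degrees=True).as_matrix()
    d=M.T@(np.array([tx,ty,s["ee_pos"][2]])-s["ee_pos"])*1000
    print("z",round(s["ee_pos"][2],4),"xy",s["ee_pos"][:2].round(4),"shift",d.round(1),"jaw",np.degrees(np.arctan2(M[1,1],M[0,1])).round(2),"down",M[:,0].round(4),"F",s["contact_force"].round(1),"M",s["moment"].round(3),"gap",round(s["finger_gap"],4),"clk",s["clock"])
E
python3 - <<'E'
from h import *
st()
w=grab("wrist","w8.png");g=grab("scene");crop(g,300,200,100,75,8,"s8.png")
E
```

```text
z 0.1809 xy [0.497  0.1961] shift [-0.  14.1  3.4] jaw 100.12 down [-1.9e-03 -8.0e-04 -1.0e+00] F [ 0.2  0.3 -3. ] M [0.026 0.008 0.017] gap 0.0417 clk 8.7
```

View pics/w8.png

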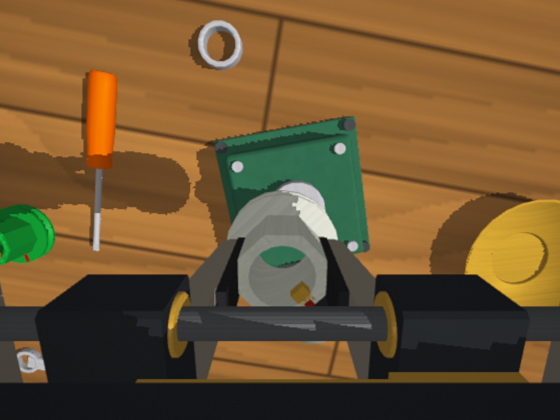

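View pics/s8.png

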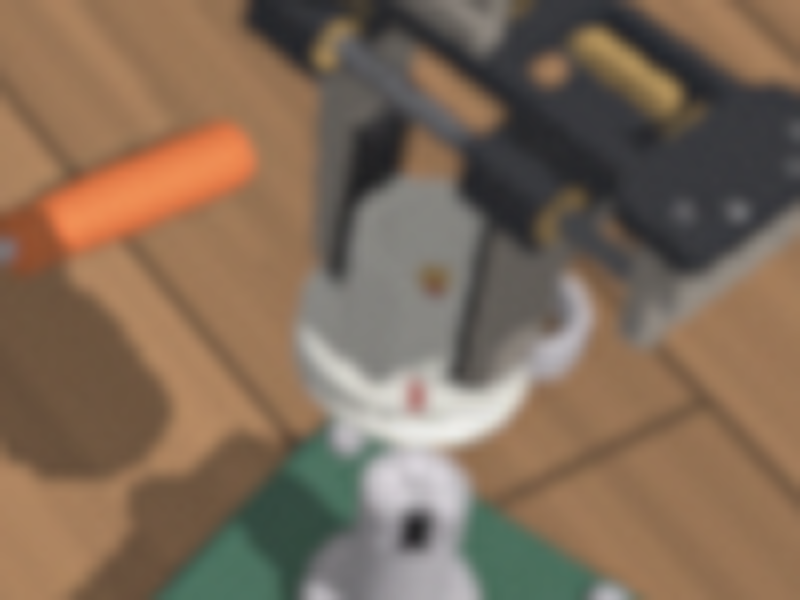

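>>> play_rows --steps '[[[-1, 0, 14.1, 3.4, 0], [-1, 0, 0, 0, 0], [-1, 15, 0, 0, -0.2], [-1, 12, 0, 0, 0], [-1, 0, 0, 0, 0]]]'

```text
clock: 9.3
ee_pos: [0.4972, 0.2104, 0.1533]
orientation: [-166.7, 89.8, -156.2]
contact_force: [-0.0, -0.1, -2.5]
finger_gap: 0.0418
```

Run:
```python
from h import *
st()
w=grab("wrist","w9.png");g=grab("scene","s9f.png");crop(g,300,210,100,75,8,"s9.png");t=grab("top");crop(t,180,170,100,75,8,"t9.png")
```

```text
z 0.1533 xy [0.4972 0.2104] shift [-0.   0.   0.7] jaw 100.53 down [-0.003  -0.0013 -1.    ] F [-0.  -0.1 -2.5] M [ 0.08   0.034 -0.054] gap 0.0418 clk 9.3
```

View pics/s9.png

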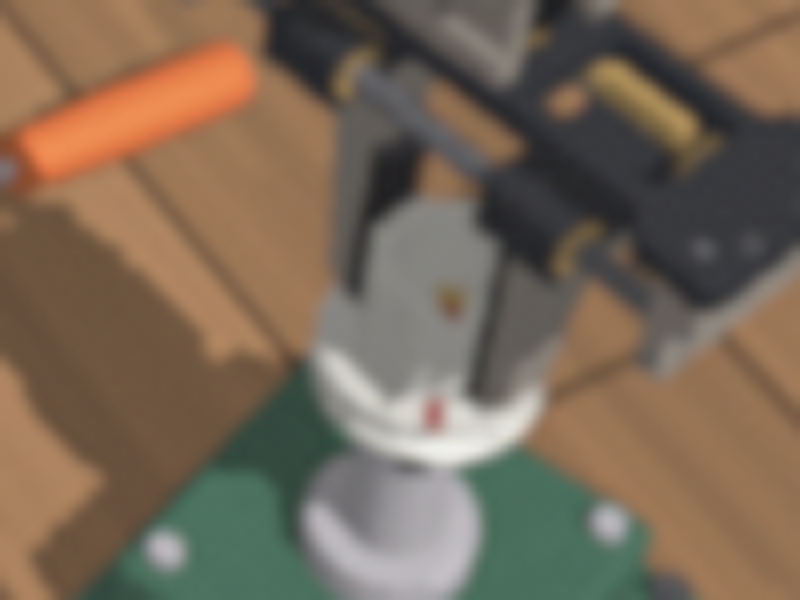

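View pics/w9.png

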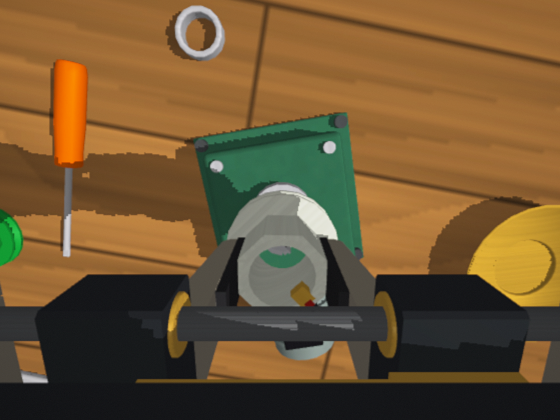

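View pics/t9.png

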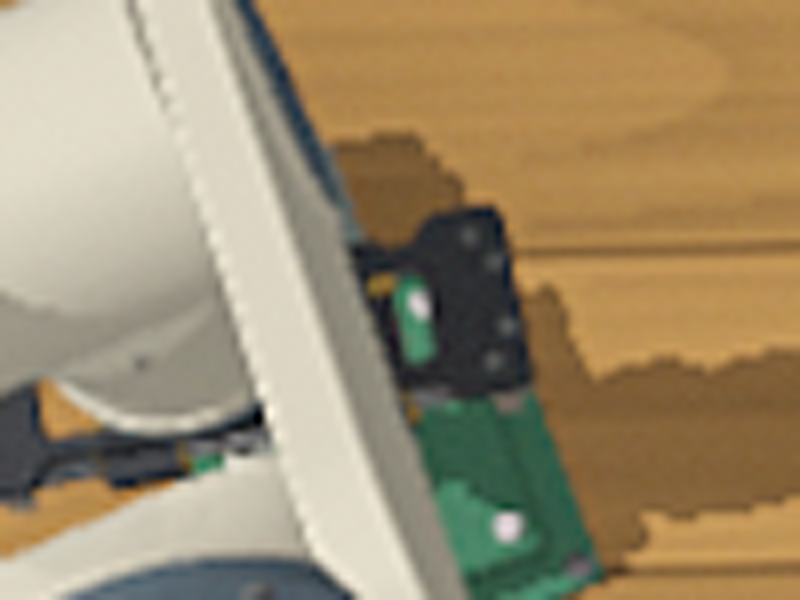

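Scene view: the rim's red mark lines up with the shaft, and the pulley hangs just above the shaft end. I'll lower in small steps and watch the force.

>>> play_rows --steps '[[[-1, 8, 0, 0.5, 0], [-1, 5, 0, 0, 0], [-1, 3, 0, 0, 0], [-1, 2, 0, 0, 0], [-1, 0, 0, 0, 0]]]'

```text
clock: 9.95
ee_pos: [0.4988, 0.2109, 0.1368]
orientation: [-168.3, 90.0, -157.8]
contact_force: [-0.8, -0.0, -2.7]
finger_gap: 0.042
```

Run:
```python
from h import *
st()
```

```text
z 0.1368 xy [0.4988 0.2109] shift [ 0.  -0.2 -0.9] jaw 100.54 down [-5.e-04 -2.e-04 -1.e+00] F [-0.8 -0.  -2.7] M [0.016 0.016 0.008] gap 0.042 clk 9.95
```

>>> play_rows --steps '[[[-1, 2, 0, -0.5, 0], [-1, 2, 0, -0.3, 0], [-1, 1, 0, 0, 0], [-1, 0, 0, 0, 0]]]'

```text
clock: 10.35
ee_pos: [0.4981, 0.2108, 0.132]
orientation: [-164.8, 90.0, -154.3]
contact_force: [0.0, -0.2, -3.0]
finger_gap: 0.0419
```

Run:
```python
from h import *
st()
```

```text
z 0.132 xy [0.4981 0.2108] shift [ 0.  -0.2 -0.2] jaw 100.54 down [-2.e-04 -1.e-04 -1.e+00] F [ 0.  -0.2 -3. ] M [ 0.025 -0.003 -0.012] gap 0.0419 clk 10.35
```

>>> play_rows --steps '[[[-1, 2, 0, -0.2, 0], [-1, 2, 0, 0, 0], [-1, 2, 0, 0, 0], [-1, 0, 0, 0, 0]]]'

```text
clock: 10.75
ee_pos: [0.4977, 0.2108, 0.1257]
orientation: [-171.0, 90.0, -160.4]
contact_force: [-0.2, -0.6, -2.7]
finger_gap: 0.0417
```

Run:
```python
from h import *
st()
g=grab("scene");crop(g,300,220,100,75,8,"s10.png");w=grab("wrist","w10.png")
```

```text
z 0.1257 xy [0.4977 0.2108] shift [-0.  -0.2  0.1] jaw 100.54 down [-5.e-04 -2.e-04 -1.e+00] F [-0.2 -0.6 -2.7] M [0.016 0.016 0.014] gap 0.0417 clk 10.75
```

View pics/w10.png

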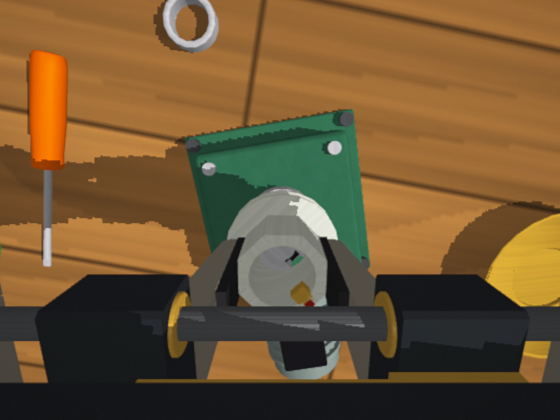

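The shaft is inside the bore without contact, and the slot at (292,256) lies in line with the tab at (301,293). Continuing down.

>>> play_rows --steps '[[[-1, 3, 0, 0, 0], [-1, 3, 0, 0, 0], [-1, 3, 0, 0, 0], [-1, 3, 0, 0, 0], [-1, 0, 0, 0, 0]]]'

```text
clock: 11.35
ee_pos: [0.4976, 0.2107, 0.1135]
orientation: [-168.8, 89.9, -158.2]
contact_force: [-0.6, -0.2, -2.8]
finger_gap: 0.0415
```

Run:
```python
from h import *
st()
```

```text
z 0.1135 xy [0.4976 0.2107] shift [-0.  -0.1  0.3] jaw 100.54 down [-9.e-04 -3.e-04 -1.e+00] F [-0.6 -0.2 -2.8] M [0.007 0.065 0.015] gap 0.0415 clk 11.35
```

>>> play_rows --steps '[[[-1, 3, 0, 0.2, 0], [-1, 3, 0, 0, 0], [-1, 3, 0, 0, 0], [-1, 3, 0, 0, 0], [-1, 0, 0, 0, 0]]]'

```text
clock: 11.85
ee_pos: [0.4978, 0.2107, 0.1016]
orientation: [-166.3, 90.0, -155.7]
contact_force: [0.2, 0.1, -3.4]
finger_gap: 0.0421
```

Run:
```python
from h import *
st()
w=grab("wrist","w11.png"); crop(w,220,200,120,110,5,"w11c.png")
```

```text
z 0.1016 xy [0.4978 0.2107] shift [-0.  -0.1  0.1] jaw 100.55 down [-8.e-04 -3.e-04 -1.e+00] F [ 0.2  0.1 -3.4] M [ 0.042 -0.031 -0.001] gap 0.0421 clk 11.85
```

View pics/w11c.png

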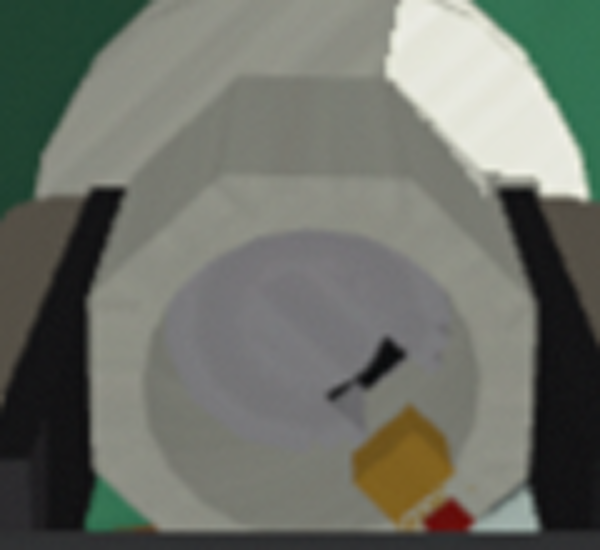

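The slot and tab look lined up. Going on in 1 mm steps near tab contact, expected at a TCP height of about 0.0924.

>>> play_rows --steps '[[[-1, 3, 0, 0.1, 0], [-1, 3, 0, 0, 0], [-1, 2, 0, 0, 0], [-1, 0, 0, 0, 0]]]'

```text
clock: 12.3
ee_pos: [0.498, 0.2108, 0.0937]
orientation: [-166.1, 90.0, -155.5]
contact_force: [-0.1, -0.2, -3.7]
finger_gap: 0.0417
```

>>> play_rows --steps '[[[-1, 0.8, 0, 0, 0], [-1, 0.7, 0, 0, 0], [-1, 0, 0, 0, 0]]]'

```text
clock: 12.6
ee_pos: [0.4982, 0.2108, 0.0925]
orientation: [-155.7, 90.0, -145.2]
contact_force: [-0.8, -0.3, -4.0]
finger_gap: 0.042
```

Run:
```python
from h import *
st()
w=grab("wrist","w12.png"); crop(w,220,200,120,110,5,"w12c.png")
```

```text
z 0.0925 xy [0.4982 0.2108] shift [ 0.  -0.2 -0.3] jaw 100.54 down [-1.e-04 -1.e-04 -1.e+00] F [-0.8 -0.3 -4. ] M [0.037 0.    0.003] gap 0.042 clk 12.6
```

View pics/w12c.png

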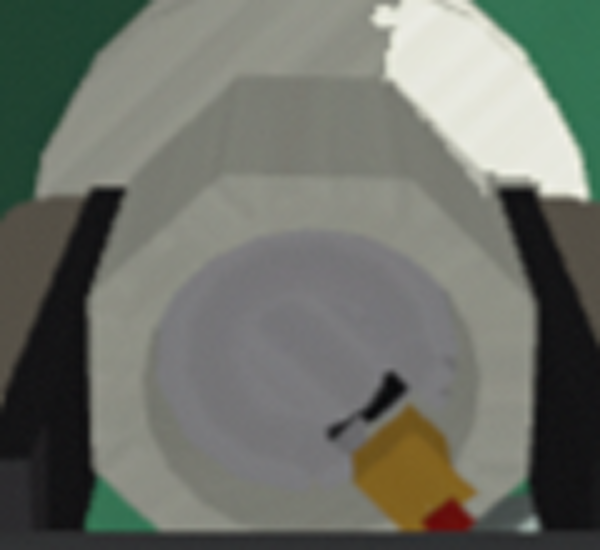

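>>> play_rows --steps '[[[-1, 0.7, 0, -0.2, 0], [-1, 0.7, 0, 0, 0], [-1, 0, 0, 0, 0]]]'

```text
clock: 12.95
ee_pos: [0.498, 0.2108, 0.0911]
orientation: [-153.5, 90.0, -143.0]
contact_force: [0.2, -0.7, -2.5]
finger_gap: 0.0419
```

>>> play_rows --steps '[[[-1, 0.7, 0, 0, 0], [-1, 0.7, 0, 0, 0], [-1, 0, 0, 0, 0]]]'

```text
clock: 13.25
ee_pos: [0.498, 0.2108, 0.0897]
orientation: [-169.0, 90.0, -158.4]
contact_force: [-0.0, -0.9, -2.6]
finger_gap: 0.0419
```

Run:
```python
from h import *
st()
w=grab("wrist","w13.png"); crop(w,220,200,120,110,5,"w13c.png")
```

```text
z 0.0897 xy [0.498  0.2108] shift [ 0.  -0.2 -0.1] jaw 100.55 down [-1.e-04 -1.e-04 -1.e+00] F [-0.  -0.9 -2.6] M [ 0.038 -0.038  0.026] gap 0.0419 clk 13.25
```

View pics/w13c.png

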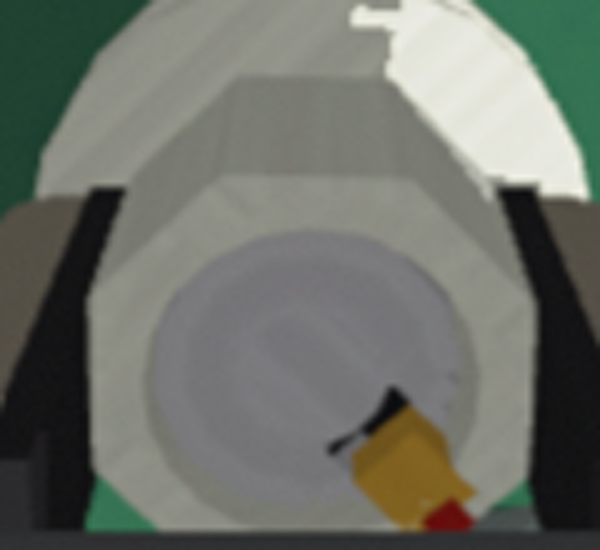

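The tab has entered: no force 2.7 mm below the end-contact height. Easing down to the boss.

>>> play_rows --steps '[[[-1, 1, 0, 0, 0], [-1, 1, 0, 0, 0], [-1, 1, 0, 0, 0], [-1, 1, 0, 0, 0], [-1, 0, 0, 0, 0]]]'

```text
clock: 13.8
ee_pos: [0.4979, 0.2108, 0.0856]
orientation: [-168.6, 90.0, -158.0]
contact_force: [-0.5, -0.8, -3.0]
finger_gap: 0.042
```

>>> play_rows --steps '[[[-1, 0.8, 0, 0, 0], [-1, 0.8, 0, 0, 0], [-1, 0, 0, 0, 0]]]'

```text
clock: 14.1
ee_pos: [0.498, 0.2108, 0.0841]
orientation: [-169.7, 90.0, -159.2]
contact_force: [0.3, -0.6, -4.0]
finger_gap: 0.0422
```

Run:
```python
from h import *
st()
```

```text
z 0.0841 xy [0.498  0.2108] shift [ 0.  -0.2 -0.2] jaw 100.55 down [-1.e-04 -0.e+00 -1.e+00] F [ 0.3 -0.6 -4. ] M [-0.     0.031  0.011] gap 0.0422 clk 14.1
```

>>> play_rows --steps '[[[-1, 0.5, 0, 0, 0], [-1, 0.5, 0, 0, 0], [-1, 0, 0, 0, 0]]]'

```text
clock: 14.4
ee_pos: [0.498, 0.2108, 0.0831]
orientation: [-162.1, 90.0, -151.5]
contact_force: [0.3, -0.4, -2.6]
finger_gap: 0.0419
```

>>> play_rows --steps '[[[-1, 0.5, 0, 0, 0], [-1, 0, 0, 0, 0]]]'

```text
clock: 14.6
ee_pos: [0.498, 0.2108, 0.0826]
orientation: [-162.8, 90.0, -152.3]
contact_force: [0.3, -0.2, -3.7]
finger_gap: 0.0422
```

>>> play_rows --steps '[[[-1, 0.4, 0, 0, 0], [-1, 0, 0, 0, 0]]]'

```text
clock: 14.8
ee_pos: [0.4981, 0.2108, 0.0825]
orientation: [5.2, 90.0, 15.7]
contact_force: [-0.8, 0.4, -0.3]
finger_gap: 0.0421
```

>>> play_rows --steps '[[[-1, 0.4, 0, 0, 0], [-1, 0, 0, 0, 0]]]'

```text
clock: 15.0
ee_pos: [0.4981, 0.2109, 0.0824]
orientation: [1.9, 90.0, 12.5]
contact_force: [-3.0, -1.2, 6.0]
finger_gap: 0.0418
```

Run:
```python
from h import *
st()
w=grab("wrist","w14.png"); g=grab("scene");crop(g,300,220,100,75,8,"s14.png")
```

```text
z 0.0824 xy [0.4981 0.2109] shift [-0.  -0.2 -0.2] jaw 100.55 down [ 1.e-04  0.e+00 -1.e+00] F [-3.  -1.2  6. ] M [-0.163  0.473  0.019] gap 0.0418 clk 15.0
```

View pics/s14.png

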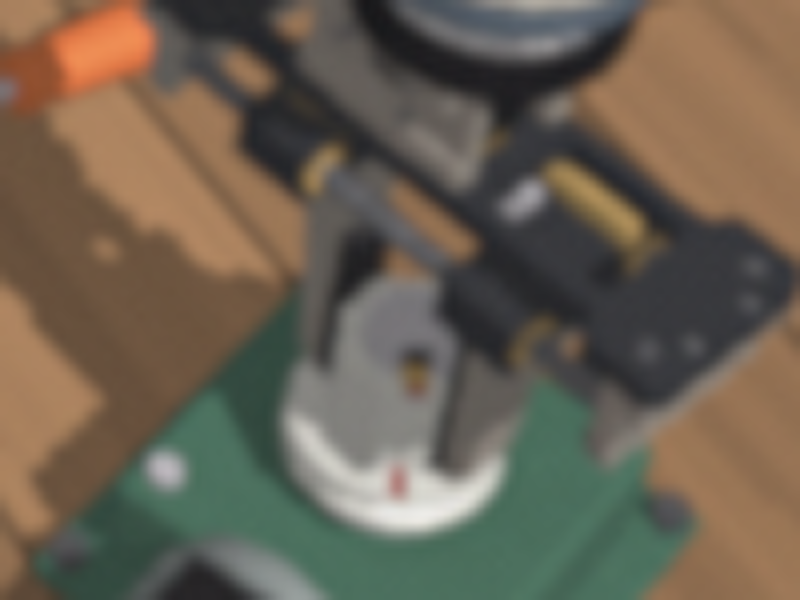

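View pics/w14.png

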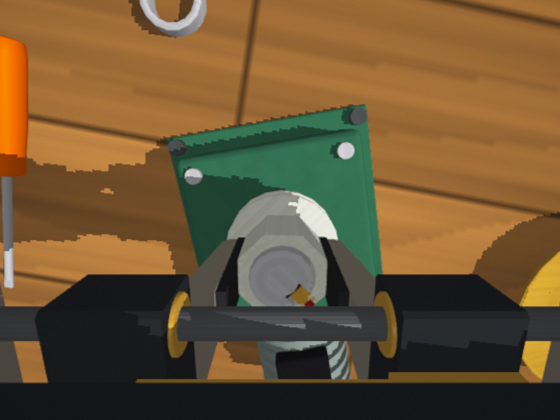

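It is home: the TCP is at 0.0824 as predicted, with about 9 N of push from the boss. Releasing gradually, then going straight up.

>>> play_rows --steps '[[[0.0, -0.3, 0, 0, 0], [0.1, 0, 0, 0, 0], [0.2, 0, 0, 0, 0], [0.3, 0, 0, 0, 0], [0.3, 0, 0, 0, 0]]]'

```text
clock: 15.6
ee_pos: [0.4981, 0.2108, 0.0821]
orientation: [-148.5, 90.0, -138.0]
contact_force: [-0.3, -0.4, 0.4]
finger_gap: 0.0599
```

Run:
```python
from h import *
st()
w=grab("wrist","w15.png")
```

```text
z 0.0821 xy [0.4981 0.2108] shift [ 0.  -0.2 -0.2] jaw 100.54 down [-0. -0. -1.] F [-0.3 -0.4  0.4] M [ 0.008  0.029 -0.026] gap 0.0599 clk 15.6
```

View pics/w15.png

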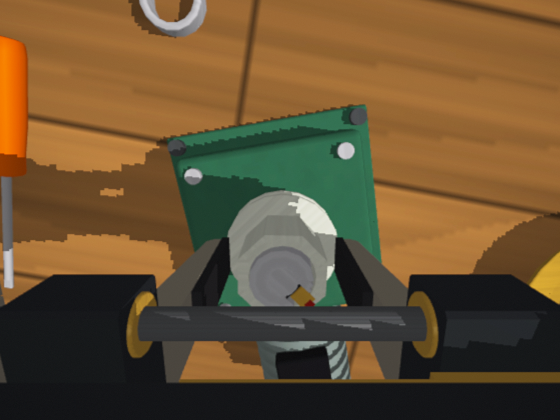

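The fingers are clear on both sides. Retreating upward.

>>> play_rows --steps '[[[0.3, -8, 0, 0, 0], [0.3, -15, 0, 0, 0], [0.3, -25, 0, 0, 0], [0.3, -30, 0, 0, 0], [0.3, -20, 0, 30, 0]]]'

```text
clock: 16.15
ee_pos: [0.5256, 0.216, 0.1824]
orientation: [-179.8, 89.9, -169.3]
contact_force: [0.3, 0.1, 0.3]
finger_gap: 0.0596
```

>>> play_rows --steps '[[[0.3, 0, 0, 30, 0], [0.3, 0, 0, 10, 0], [0.3, 0, 0, 0, 0], [0.3, 0, 0, 0, 0], [0.3, 0, 0, 0, 0]]]'

```text
clock: 16.65
ee_pos: [0.5654, 0.2233, 0.1796]
orientation: [-170.4, 89.9, -159.9]
contact_force: [-0.7, -0.2, -0.5]
finger_gap: 0.0596
```

Run:
```python
from h import *
st()
w=grab("wrist","w16.png"); g=grab("scene","s16f.png");crop(g,300,230,100,75,8,"s16.png")
for z in (.114,.118): print(z,proj(w,(.4975,.2106,z)))
rect(w,(.4975,.2106),.114,.04,640,"w16r.png")
```

```text
z 0.1796 xy [0.5654 0.2233] shift [  0.1  -0.1 -68.6] jaw 100.55 down [-1.8e-03 -7.0e-04 -1.0e+00] F [-0.7 -0.2 -0.5] M [ 0.052 -0.004  0.049] gap 0.0596 clk 16.65
0.114 [281.67164296 129.23325756]
0.118 [281.66918993 129.182152  ]
```

View pics/w16r.png

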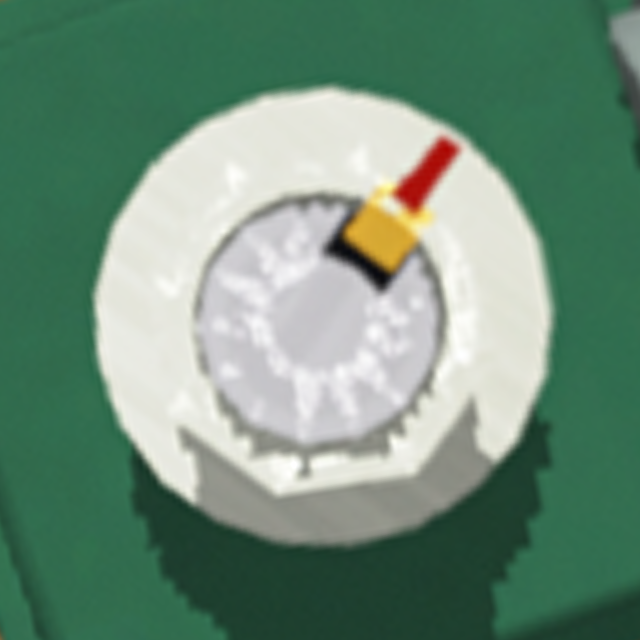

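View pics/s16f.png

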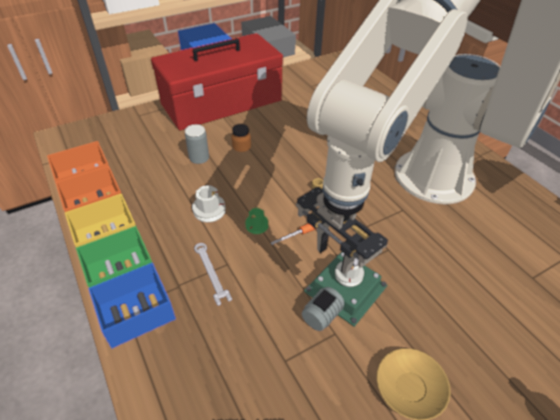

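View pics/s16.png

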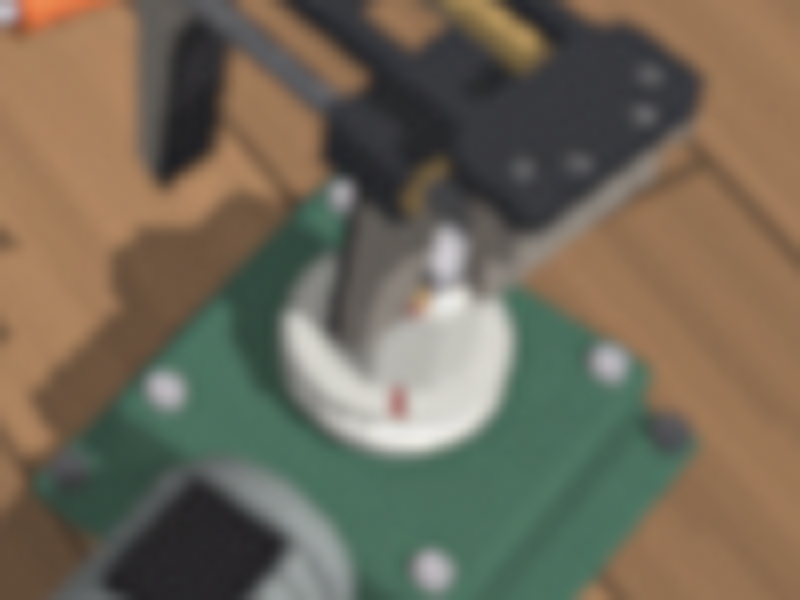

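The tab sits in the middle of the keyway, with the shaft end 4 mm above the hub top. The pulley is flat on the boss, the other things are unmoved, and the gripper is clear. Handing in.

```bash
python3 -c "
from rig import manip
print(manip.job_done())"
```

```text
the job is handed in; nothing more can be done
None
```

The pulley is fully home on the gearmotor's boss with its tab in the keyway, and I handed the job in at about 17 s of the 67 s allowed.

- **What I did:** I found the smaller light pulley and gripped its hub by opposite diagonal flats. I carried it over the shaft, turned it about 15° while still above the shaft to line the tab up with the keyway at about 55° world, and lowered it in small steps.
- **Fit:** The tab entered with no contact force showing. The gripper ended at 0.0824 m, the height expected for fully home. The boss pushed back with at most about 9 N.
- **Checks after letting go:** The last wrist picture shows the tab in the slot and the bore centred on the shaft. The last scene picture shows the pulley seated on the boss and the gripper clear. The other things on the bench look unmoved where they are in view.
- **Small disagreements:** My first shaft and boss positions, read by hand, differed by about 2 mm. Refined readings agreed within about 0.5 mm. Measured TCP positions wandered by about 1 mm on the way down. No check failed.

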